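# Turn a stamping plate over against the fence

### The job

The light metal stamping plate lies engraved face down on the rubber mat. Without pinching or lifting it, push it gently with the fingertips against the sloped steel fence until it rides up and stands leaning on the fence, then reach behind its top and push it over, back towards the open mat, so that it lies flat on the mat with the engraved face up. Leave the foil spool, the jar and the hand stamp where they stand.

Things in the scene. Friction and masses are not known exactly. Their poses are not given: they have to be found in the camera images.
- bed: Fixed base with a black rubber mat, the level resting face, 10 mm above the work surface. Origin: on the work surface straight below the middle of the fence's foot line. x: from the mat to the fence (pushing direction, roughly away from the robot), y along the fence, z up. Mat: x -168 to +2 mm, y +-80 mm. Aluminium base below it: x -175 to +55 mm, y +-90 mm.
- fence_foot (a point): Middle of the fence's foot line, at mat level; axes as the bed's. Fence: fixed bent sheet of polished, slippery steel, 130 mm wide along y, 4 mm thick, rising away from the mat in three facets, 45, 60 and 75 degrees steep. Its front passes, in bed x and height over the mat, through (0, 0), (16, 16), (26, 34) and (31, 50) mm. Behind it only two stays, lower than the fence, reach back to x = +43 mm.
- fence_top (a point): Middle of the fence's top edge, 31 mm in bed x behind the foot line and 50 mm above the mat; axes as the bed's.
- plate: Loose light-metal (magnesium) stamping plate, a flat block 80 mm (its x) by 100 mm (its y) by 7 mm, about 0.11 kg. Origin: centre of the engraved face (raised bright borders and diamonds on a dull ground); z points from there out through the plain back. At the start z is up and x points to the fence within 6 degrees, leading edge 10 to 45 mm short of the foot line.
- plate_center (a point): Centre of the plate, half-way through its thickness; axes as the plate's. Pushed at the trailing edge, low at the mat, the plate's leading edge rides up the fence; with its trailing edge at the foot line it leans about 58 degrees from level and stays so by itself when let go.
- plate_near (a point): Middle of the plate's trailing edge face (the 100 mm long edge away from the fence at the start), half-way through the thickness, so 3.5 mm above the mat; axes as the plate's.
- plate_far (a point): Middle of the plate's leading edge face (the 100 mm long edge nearest the fence at the start), half-way through the thickness; axes as the plate's. With the plate leaning it stands about 18 mm higher than the fence's top edge and some 10 mm behind it, where a fingertip can push it back from behind.
- spool: Bystander: aluminium foil spool standing on its flange, 52 mm across, 54 mm high. Origin: centre of its underside.
- jar: Bystander: amber glass jar with black cap, 52 mm across, 70 mm high. Origin: centre of its underside.
- handstamp: Bystander: dark wooden hand stamp standing upright, 40 mm across, 85 mm high. Origin: centre of its underside.
Things that resemble listed ones, but are neither listed nor needed, are in the scene too. There is more than one size of the plate; the job needs the middle-sized.

How it is judged:
By the outcome, as a careful person would: the job done as asked, in the order asked, and still so for the second after the job is handed in, with the robot touching nothing.
It also fails if it takes over 48 s, if anything falls off the work surface, if the arm or the gripper's body presses on something with over 40 N, if the wrist force passes 120 N, or if a joint passes its speed limit or range.

### The arm

A 6-joint arm with a two-finger parallel gripper is mounted at the origin on the work surface. World frame = base frame: x ahead of the robot, y to its left, z up, the work surface at z = 0. Lengths are in m, angles in rad, forces in N, time in s.
With the tool pointing down it reaches from about 0.35 to 0.725 m from the base axis. Payload 6 kg.
Tool frame: the origin (TCP) lies at the very end of the fingers, on their centre line; the grasp point (between the pads) lies 19 mm behind it (ctrl.grip_point_offset is the distance from the TCP to the grasp point, in m); z points along the fingers, y is the direction in which the jaws open and shut (so a half turn about z gives the same grasp; the last joint's range is limited). The gripper opens to 85 mm and grips with 20 to 120 N. Pads are 22 mm wide; open, the fingers measure 114 mm over their backs; the gripper's body (76 mm by 85 mm) begins 54 mm behind the grasp point. The pads swing forward as they close: fully open they stand 13 mm farther back than shut.
Start: joints at [1.635, 0.04, 0.085, 0, -1.615, -0.334], TCP at [0.16, 0.578, 0.231] pointing down, gripper open.
Joint ranges: [-2.56, 2.56], [-1.29, 2.01], [-1.08, 1.49], [-3.29, 1.98], [-2.81, -0.18], [-2.99, 2.99]. Speed limits (rad/s): [2.57, 2.57, 3.01, 3.14, 3.14, 3.14].

### API

Orientations are given as a unit quaternion [x, y, z, w].
In Python, from station import ctrl, snapshot gives the robot as it stands. The module is installed in compiled form; this text tells all that it offers.
- The arm moves only by the tool arm_command, never from a script. Its argument "rows" is text: rows parted by semicolons, each of 5 numbers parted by spaces: the closure, from -1 (fully open) to 1 (shut), so that 0 is half open, then the shift along the tool's x, y, z in units of 25 mm (1.0 is 25 mm), then the turn about the tool's z in units of 8 degrees (1.0 is 8 degrees). In form: jaw tx ty tz spin; .... A call has 1 to 10 rows; each row shifts and turns the commanded pose from where the row before left it, along the tool's axes as they then stand; what a row does not reach is not made up. A row lasts 1/8 s, in which the tool goes at most 62.5 mm and 10.7 degrees, less where a joint would pass 70% of its speed; a pose out of reach is approached as far as the arm can. A call is refused whole if a number of a shift passes 1 or a number of a turn 1, either way. A call with a gripper value outside its range is refused whole. The fingers move at their own pace and stop on an object; "grip_force" is the grip in N (left out, the last holds). Time passes only in rows, so rows that do not move let the fingers close. It gives the time, the measured TCP pose, the force and the opening at its end, in the units of the state.
- ctrl.get_state(): the state, without advancing time (a new reading comes with each control period).
- snapshot(name): name is "scene" or "top" or "wrist"; returns a dict with "img" (480x640x3 uint8, red, green, blue), "mtx" (3x3 intrinsics, pixels), "dist" ([k1, k2, p1, p2, k3] as OpenCV has them; the pictures are not rectified), "R" (3x3) and "t" (3): a world point X has camera coordinates R X + t. Camera axes: x right, y down, z forward; pixel columns grow to the right and rows downward; lengths in m; the calibration is good to about 2 mm. A picture is of the moment at which its call begins. There is no depth.
- ctrl.close_job(): hands the job in, once; it reports no verdict.
The state is a dict: "clock": time; "q": joint angles; "joint_velocities": joint speeds; "joint_efforts": joint torques, N m; "tool_pos": TCP position; "tool_rot": TCP orientation; "force": force on the tool from outside, world axes, zero at the start; "moment": the same for the moment, N m; "width": opening from 0.0 (shut) to 1.0 (fully open).
Only numpy, scipy, OpenCV 4.12 (cv2) and the standard library are available. Lean on these libraries where they do the work, as an engineer would, in place of code of your own. Each camera call takes 0.05 s, during which the arm holds its last target.

## Working session

There is one attempt and no reset: what is moved stays moved. The work goes in short steps, Python scripts to look and compute and a tool call to move; the robot and the scene stay as the last step left them, time stands still between calls to the robot, and variables do not carry over. Pictures are saved under pics/ and viewed, and the job is handed in when it is done.

Besides the shell and the picture viewer there is one more tool, called after "Call:" by a JSON object that holds its "op" and its "data". arm_command: Moves the arm, as the interface text tells. Its arguments: {"type":"object","properties":{"rows":{"type":"string"},"grip_force":{"type":"number"}},"required":["rows"]}

```bash
mkdir -p pics; ls; python3 - <<'E'
from station import ctrl,snapshot
import cv2,pickle
s=ctrl.get_state();print(s)
d={}
for n in("scene","top","wrist"):
    d[n]=snapshot(n);cv2.imwrite(f"pics/{n}0.png",d[n]["img"][:,:,::-1]);print(n,d[n]["mtx"],d[n]["dist"],d[n]["R"],d[n]["t"])
pickle.dump(d,open("d0.pkl","wb"))
print(ctrl.get_state()["clock"])
E
```

```text
pics
{'clock': 0.0, 'q': array([ 1.63471317e+00,  4.08295147e-02,  8.38193676e-02, -4.38456957e-04,
       -1.61551934e+00, -3.33695365e-01]), 'joint_velocities': array([ 0.00086619, -0.00038978, -0.00231912,  0.00180444, -0.00196525,
       -0.00152682]), 'joint_efforts': array([-6.12150893e-05, -3.68207717e+01,  3.47413230e+01,  6.93227246e+00,
       -5.42064226e-03,  2.19038867e-06]), 'tool_pos': array([0.15975546, 0.57800076, 0.2302785 ]), 'tool_rot': array([ 9.90917126e-01, -1.34470999e-01, -4.35546537e-05,  8.92768244e-04]), 'force': array([-0.52005173,  0.74822277,  0.04583533]), 'moment': array([0.00610228, 0.03495504, 0.00978231]), 'width': 0.9970778282832281}
scene [[562.03906357   0.         310.16054909]
 [  0.         562.03906357 237.06058247]
 [  0.           0.           1.        ]] [-0.05504224  0.          0.          0.          0.        ] [[-0.75861993  0.65110635 -0.02358657]
 [ 0.44470989  0.49100604 -0.74909691]
 [-0.47616061 -0.57876903 -0.6620404 ]] [ 0.36097615 -0.16438182  1.24172804]
top [[455.05956679   0.         319.07416533]
 [  0.         455.05956679 245.18657223]
 [  0.           0.           1.        ]] [-0.01966458  0.          0.          0.          0.        ] [[ 6.69232962e-03 -9.99977588e-01 -1.90010399e-04]
 [-9.94554765e-01 -6.63627525e-03 -1.04003748e-01]
 [ 1.04000156e-01  8.85003113e-04 -9.94576887e-01]] [0.04252483 0.50167247 0.76075795]
wrist [[390.91487189   0.         314.30857259]
 [  0.         390.91487189 235.35633372]
 [  0.           0.           1.        ]] [-0.04893516  0.          0.          0.          0.        ] [[-0.26653829 -0.9638227   0.00177344]
 [-0.93057504  0.25782214  0.25991889]
 [-0.25097296  0.06762802 -0.96562882]] [ 0.59728911 -0.03358404  0.3781986 ]
0.15
```

View pics/scene0.png

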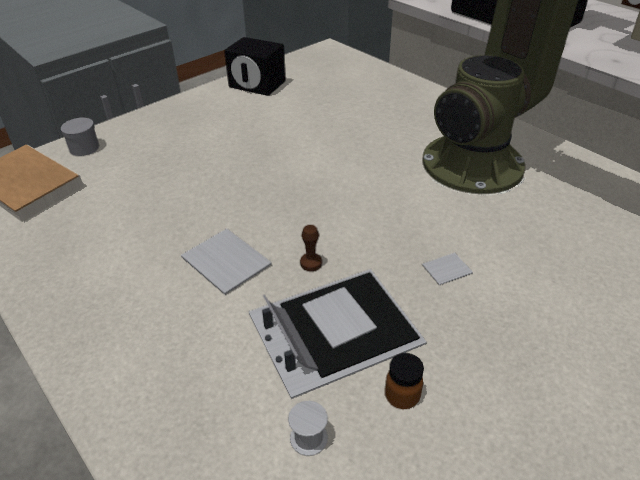

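View pics/top0.png

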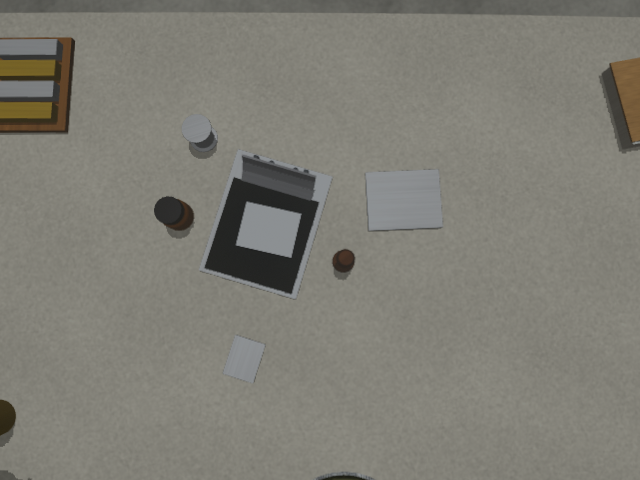

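View pics/wrist0.png

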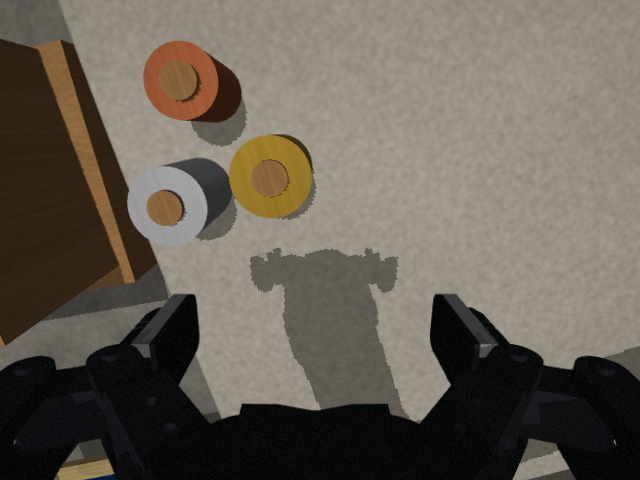

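```bash
python3 - <<'E'
import cv2,pickle
d=pickle.load(open("d0.pkl","rb"))
a=d["top"]["img"][140:305,150:365,::-1];cv2.imwrite("pics/topc.png",cv2.resize(a,None,fx=3.6,fy=3.6,interpolation=cv2.INTER_CUBIC))
a=d["scene"]["img"][215:460,235:440,::-1];cv2.imwrite("pics/scenec.png",cv2.resize(a,None,fx=2.4,fy=2.4,interpolation=cv2.INTER_CUBIC))
E
```

```text
(no output)
```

View pics/topc.png

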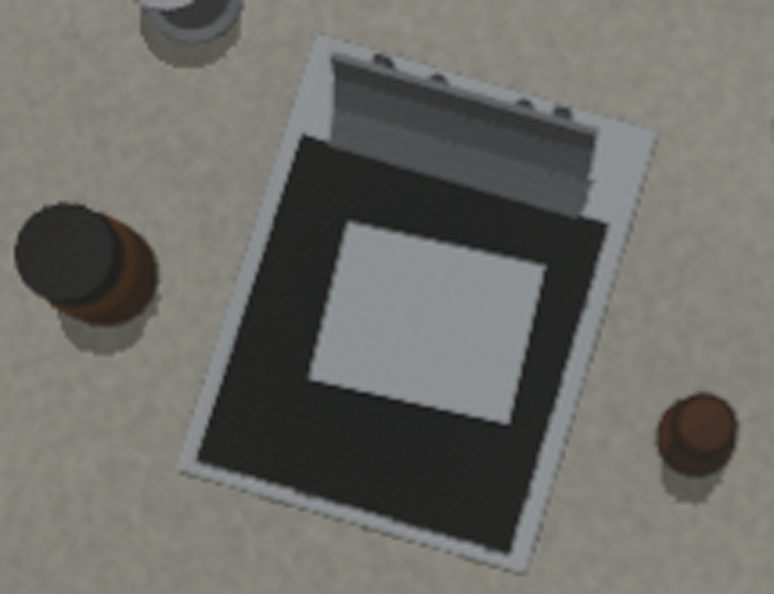

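View pics/scenec.png

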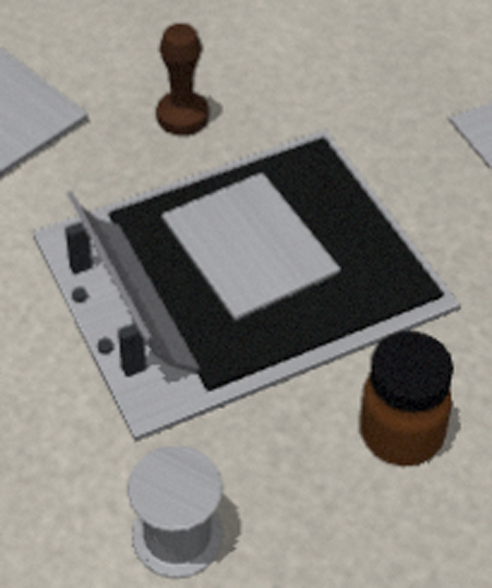

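```bash
cat > h.py <<'E'
import cv2,pickle,numpy as np
from scipy.optimize import least_squares
def proj(c,X):
    X=np.atleast_2d(X).astype(float)
    return cv2.projectPoints(X,cv2.Rodrigues(c["R"])[0],c["t"],c["mtx"],np.array(c["dist"]))[0][:,0]
def back(c,p,z):
    u=cv2.undistortPoints(np.array(p,float).reshape(-1,1,2),c["mtx"],np.array(c["dist"]))[:,0]
    r=np.c_[u,np.ones(len(u))]@c["R"]; o=-c["R"].T@c["t"]
    return o+r*((z-o[2])/r[:,2])[:,None]
E
python3 - <<'E'
from h import *
d=pickle.load(open("d0.pkl","rb"));T,S=d["top"],d["scene"]
def ut(p,s,o): return (np.array(p,float)+.5)/s-.5+np.array(o)
mt=ut([(303,137),(607,222),(198,461),(512,552)],3.6,(150,140))
ms=ut([(208,388),(112,212),(442,296),(327,138)],2.4,(235,215))
bt=ut([(320,37),(656,130),(180,470),(528,572)],3.6,(150,140))
pt=ut([(346,221),(546,265),(310,380),(511,424)],3.6,(150,140))
ps=ut([(236,318),(163,212),(340,268),(262,174)],2.4,(235,215))
M=np.array([(2,80),(2,-80),(-168,80),(-168,-80)])/1e3
B=np.array([(55,90),(55,-90),(-175,90),(-175,-90)])/1e3
P=np.array([(40,50),(40,-50),(-40,50),(-40,-50)])/1e3
def pose(p,Q,z):
    c,s=np.cos(p[2]),np.sin(p[2]);return np.c_[Q@np.array([[c,s],[-s,c]])+p[:2],np.full(len(Q),z)]
def fit(obs,x0=(.45,.06,0)):
    f=lambda p:np.concatenate([(proj(c,pose(p,Q,z))-o).ravel() for c,Q,z,o in obs])
    r=least_squares(f,x0);return r.x,np.round(r.fun.reshape(-1,2),1).tolist()
for n,o in dict(mt=[(T,M,.01,mt)],ms=[(S,M,.01,ms)],bt=[(T,B,.01,bt)],all=[(T,M,.01,mt),(S,M,.01,ms),(T,B,.01,bt)],pt=[(T,P,.017,pt)],ps=[(S,P,.017,ps)],pall=[(T,P,.017,pt),(S,P,.017,ps)]).items():
    x,r=fit(o);print(n,x.round(4),np.rad2deg(x[2]).round(2),r)
    if n=="all":b=x
    if n=="pall":pl=x
c,s=np.cos(b[2]),np.sin(b[2]);v=pl[:2]-b[:2]
print("plate in bed",c*v[0]+s*v[1],-s*v[0]+c*v[1],np.rad2deg(pl[2]-b[2]))
for n,p,z in (("jarcap",ut([(68,250)],3.6,(150,140)),.07),("stamp",ut([(704,425)],3.6,(150,140)),.085),("spool",[(198,130)],.054)):
    w=back(T,p,z)[0];v=w[:2]-b[:2];print(n,w,c*v[0]+s*v[1],-s*v[0]+c*v[1])
E
```

```text
mt [ 0.6015  0.1244 -0.274 ] -15.7 [[-0.6, -0.7], [0.6, -0.0], [-0.0, 0.3], [0.0, 0.4]]
ms [ 0.6015  0.1238 -0.2936] -16.82 [[-0.6, 0.4], [-0.8, -0.3], [1.3, -0.2], [0.1, -0.3]]
bt [ 0.6005  0.1229 -0.2752] -15.77 [[-1.1, -1.4], [1.3, -0.2], [-0.9, 0.5], [0.6, 1.0]]
all [ 0.6011  0.1237 -0.2805] -16.07 [[-0.1, -0.7], [0.9, 0.5], [-0.1, 0.1], [-0.3, 0.8], [0.2, -0.0], [-1.2, -0.2], [1.2, -1.6], [-0.9, -1.1], [-1.2, -2.0], [1.0, -0.3], [-1.8, -0.2], [-0.4, 0.7]]
pt [ 0.5302  0.1348 -0.2065] -11.83 [[0.3, 0.2], [-0.0, -0.2], [-0.1, 0.1], [-0.2, -0.1]]
ps [ 0.5306  0.1348 -0.2167] -12.42 [[-0.4, -0.4], [-0.4, 0.8], [0.5, 0.3], [0.3, -0.8]]
pall [ 0.5304  0.1347 -0.2116] -12.13 [[0.5, 0.0], [0.1, -0.1], [-0.2, -0.2], [-0.3, -0.1], [-0.1, -0.4], [-0.4, 0.9], [0.6, 0.1], [0.2, -0.9]]
plate in bed -0.07103264715222853 -0.008954907098914815 3.944682211023062
jarcap [0.55502876 0.29463075 0.07      ] -0.09159861427003801 0.15150386492091714
stamp [0.4754468  0.00403411 0.085     ] -0.0876298606931714 -0.14976667975985514
spool [0.69603234 0.25517208 0.054     ] 0.05481775596524523 0.1526187279561974
```

Call:
{"op": "arm_command", "data": {"rows": "0 1 0.8 0 0; 0 1 0.8 0 0; 0 1 0.8 0 0; 0 1 0.8 0 0; 0 1 0.8 0 0; 0 1 0.8 0 0; 0 1 0.8 0 0; 0 1 0.8 0 0", "grip_force": 20}}

```text
clock: 1.15
tool_pos: [0.3104, 0.3698, 0.2311]
tool_rot: [0.991, -0.134, -0.0, 0.0]
force: [0.9, -0.1, -0.5]
width: 0.503
```

Call:
{"op": "arm_command", "data": {"rows": "0 1 0.8 0 0; 0 1 0.8 0 0; 0 1 0.8 0 0; 0 1 0.8 0 0; 0 1 0.8 0 0; 0 1 0.8 0 0; 0 1 0.8 0 0; 0 0.5 0.8 0 0; 0 0 0 0 0"}}

```text
clock: 2.28
tool_pos: [0.4483, 0.1655, 0.2312]
tool_rot: [0.991, -0.136, -0.0, 0.0]
force: [-0.4, -0.5, 1.1]
width: 0.496
```

```bash
cat > st.py <<'E'
from station import ctrl,snapshot
from h import *
from scipy.spatial.transform import Rotation as Ro
b=np.array([.6015,.1242]);an=-.276
def st():
    s=ctrl.get_state();c,n=np.cos(an),np.sin(an);v=s["tool_pos"][:2]-b
    R=Ro.from_quat(s["tool_rot"]).as_matrix()
    print("t",round(s["clock"],2),"bed mm",np.round(1e3*np.array([c*v[0]+n*v[1],-n*v[0]+c*v[1],s["tool_pos"][2]-.01]),1),"yaw",np.rad2deg(np.arctan2(R[1,0],R[0,0])).round(2),"z",R[:,2].round(3),"F",s["force"].round(2),"w",round(s["width"],3))
    return s
def bw(X):
    X=np.atleast_2d(X)/1e3;c,n=np.cos(an),np.sin(an)
    return np.c_[X[:,:2]@np.array([[c,n],[-n,c]])+b,X[:,2]+.01]
E
python3 - <<'E'
from st import *
s=st();w=snapshot("wrist");pickle.dump(w,open("w1.pkl","wb"));cv2.imwrite("pics/w1.png",w["img"][:,:,::-1])
print(proj(w,bw([(0,65,0),(0,-65,0),(0,80,0),(0,-80,0),(-168,80,0),(-168,-80,0)])))
E
```

```text
t 2.27 bed mm [-158.6   -2.   221.2] yaw -15.59 z [-0. -0. -1.] F [-0.45 -0.49  1.12] w 0.496
[[233.82567155  18.92105466]
 [386.51215294  19.48793954]
 [216.30630997  19.07517322]
 [404.03777047  19.77171194]
 [225.76214192 212.09740212]
 [394.05771028 212.71151359]]
```

View pics/w1.png

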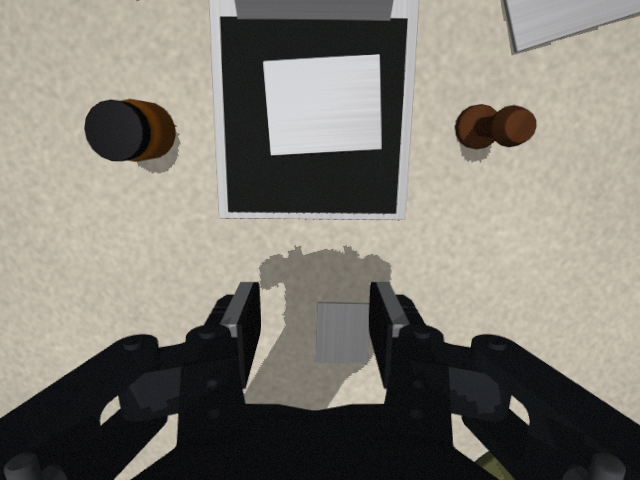

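Call:
{"op": "arm_command", "data": {"rows": "0 0.75 0.4 1 0; 0 0 0 1 0; 0 0 0 1 0; 0 0 0 1 0; 0 0 0 1 0; 0 0 0 1 0; 0 0 0 1 0; 0 0 0 1 0; 0 0 0 0 0"}}

```text
clock: 3.45
tool_pos: [0.462, 0.1518, 0.0293]
tool_rot: [0.991, -0.134, -0.002, 0.001]
force: [0.2, -0.1, 0.6]
width: 0.504
```

```bash
python3 - <<'E'
from st import *
s=st()
w=snapshot("scene");cv2.imwrite("pics/s2.png",cv2.resize(w["img"][190:410,220:460,::-1],None,fx=2.7,fy=2.7,interpolation=cv2.INTER_CUBIC))
E
```

```text
t 3.45 bed mm [-141.8  -11.4   19.3] yaw -15.41 z [-0.004 -0.002 -1.   ] F [ 0.2 -0.1  0.6] w 0.504
```

View pics/s2.png

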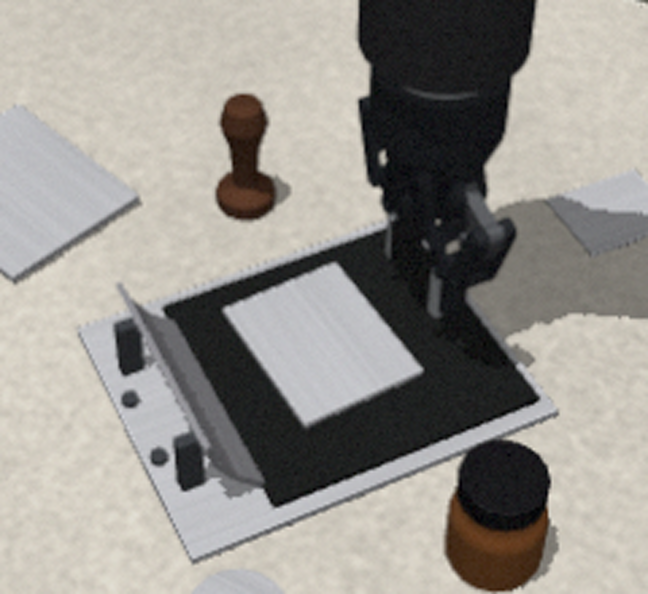

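Call:
{"op": "arm_command", "data": {"rows": "0 0 0 0.4 0; 0 0 0 0.25 0; 0 0 0 0 0; 0 0 0 0 0"}}

```text
clock: 4.0
tool_pos: [0.4637, 0.152, 0.0154]
tool_rot: [0.991, -0.134, 0.0, -0.0]
force: [0.5, 0.1, -0.7]
width: 0.5
```

Call:
{"op": "arm_command", "data": {"rows": "0 0 0 0.05 0; 0 0 0 0 0"}}

```text
clock: 4.25
tool_pos: [0.4635, 0.1519, 0.0139]
tool_rot: [0.991, -0.135, 0.0, -0.0]
force: [0.4, -0.0, -0.1]
width: 0.5
```

Call:
{"op": "arm_command", "data": {"rows": "0 0 0 0.05 0; 0 0 0 0 0"}}

```text
clock: 4.5
tool_pos: [0.4634, 0.1519, 0.0124]
tool_rot: [0.991, -0.134, -0.0, 0.0]
force: [-0.1, 1.2, -0.2]
width: 0.497
```

Call:
{"op": "arm_command", "data": {"rows": "0 0 0 0.05 0; 0 0 0 0 0"}}

```text
clock: 4.75
tool_pos: [0.4634, 0.1519, 0.0112]
tool_rot: [0.991, -0.134, -0.0, 0.0]
force: [0.2, -0.2, 0.5]
width: 0.504
```

Call:
{"op": "arm_command", "data": {"rows": "0 0 0 0.05 0; 0 0 0 0 0"}}

```text
clock: 5.0
tool_pos: [0.4634, 0.1519, 0.0099]
tool_rot: [0.991, -0.134, -0.0, 0.0]
force: [0.0, 1.0, -0.4]
width: 0.505
```

Call:
{"op": "arm_command", "data": {"rows": "0 0 0 0.05 0; 0 0 0 0 0"}}

```text
clock: 5.25
tool_pos: [0.4634, 0.1519, 0.0087]
tool_rot: [0.991, -0.134, -0.0, 0.0]
force: [0.3, -0.4, 0.8]
width: 0.499
```

Call:
{"op": "arm_command", "data": {"rows": "0 0 0 0.05 0; 0 0 0 0 0"}}

```text
clock: 5.5
tool_pos: [0.4636, 0.152, 0.0083]
tool_rot: [0.991, -0.134, 0.0, 0.0]
force: [-3.3, -0.1, 5.3]
width: 0.501
```

Call:
{"op": "arm_command", "data": {"rows": "0 0 0 0.04 0; 0 0 0 0 0"}}

```text
clock: 5.75
tool_pos: [0.4637, 0.152, 0.0082]
tool_rot: [0.991, -0.134, 0.0, 0.0]
force: [-7.4, -1.4, 11.7]
width: 0.5
```

Call:
{"op": "arm_command", "data": {"rows": "0 0 0 0.04 0; 0 0 0 0 0"}}

```text
clock: 6.0
tool_pos: [0.4637, 0.152, 0.0082]
tool_rot: [0.991, -0.134, 0.0, 0.0]
force: [-11.1, -2.1, 17.9]
width: 0.496
```

Call:
{"op": "arm_command", "data": {"rows": "0 0 0 -0.18 0; 0 0 0 0 0; 0 0.2 0 0 0; 0 0.2 0 0 0; 0 0.1 0 0 0; 0 0.1 0 0 0; 0 0.1 0 0 0"}}

```text
clock: 6.88
tool_pos: [0.4804, 0.1472, 0.0099]
tool_rot: [0.991, -0.135, -0.0, 0.0]
force: [-0.8, -0.4, -0.6]
width: 0.499
```

Call:
{"op": "arm_command", "data": {"rows": "0 0.15 0 0 0; 0 0.15 0 0 0; 0 0.15 0 0 0; 0 0.15 0 0 0; 0 0.15 0 0 0; 0 0.15 0 0 0; 0 0.15 0 0 0; 0 0 0 0 0"}}

```text
clock: 7.88
tool_pos: [0.506, 0.1402, 0.0102]
tool_rot: [0.991, -0.135, 0.0, 0.0]
force: [-0.2, 0.3, 0.1]
width: 0.499
```

```bash
python3 - <<'E'
from st import *
s=st()
w=snapshot("scene");cv2.imwrite("pics/s3.png",cv2.resize(w["img"][190:410,220:460,::-1],None,fx=2.7,fy=2.7,interpolation=cv2.INTER_CUBIC))
E
```

```text
t 7.88 bed mm [-96.2 -10.7   0.2] yaw -15.47 z [ 0. -0. -1.] F [-0.22  0.31  0.05] w 0.499
```

View pics/s3.png

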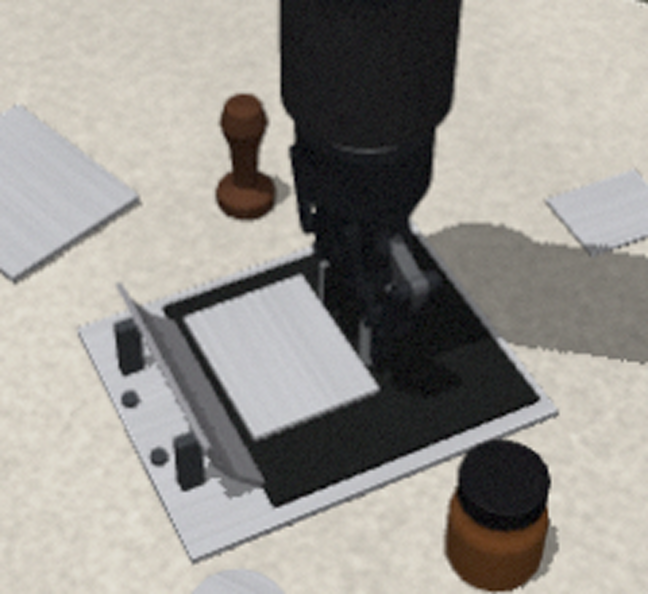

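Call:
{"op": "arm_command", "data": {"rows": "0 0.15 0 0 0; 0 0.15 0 0 0; 0 0.15 0 0 0; 0 0.15 0 0 0; 0 0.15 0 0 0; 0 0.15 0 0 0"}}

```text
clock: 8.68
tool_pos: [0.5272, 0.1342, 0.0098]
tool_rot: [0.991, -0.135, -0.0, 0.0]
force: [-5.3, 3.2, 2.5]
width: 0.5
```

Call:
{"op": "arm_command", "data": {"rows": "0 0.15 0 0 0; 0 0.15 0 0 0; 0 0.15 0 0 0; 0 0 0 0 0"}}

```text
clock: 9.18
tool_pos: [0.5387, 0.1311, 0.0101]
tool_rot: [0.991, -0.135, 0.0, 0.0]
force: [-0.4, -0.2, 0.1]
width: 0.501
```

```bash
python3 - <<'E'
from st import *
s=st()
w=snapshot("scene");cv2.imwrite("pics/s4.png",cv2.resize(w["img"][190:410,220:460,::-1],None,fx=2.7,fy=2.7,interpolation=cv2.INTER_CUBIC))
E
```

```text
t 9.18 bed mm [-62.3 -10.5   0.1] yaw -15.47 z [ 0.001 -0.    -1.   ] F [-0.37 -0.16  0.08] w 0.501
```

View pics/s4.png

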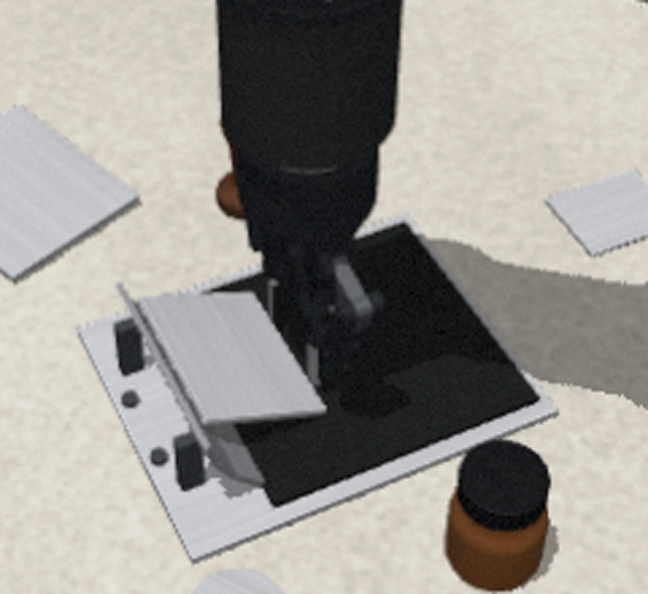

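Call:
{"op": "arm_command", "data": {"rows": "0 0.15 0 0 0; 0 0.15 0 0 0; 0 0.15 0 0 0; 0 0.15 0 0 0; 0 0.15 0 0 0; 0 0 0 0 0"}}

```text
clock: 9.98
tool_pos: [0.5569, 0.1261, 0.0103]
tool_rot: [0.991, -0.135, 0.0, 0.0]
force: [0.0, 0.3, -0.8]
width: 0.498
```

Call:
{"op": "arm_command", "data": {"rows": "0 0.15 0 0 0; 0 0.15 0 0 0; 0 0.15 0 0 0; 0 0.15 0 0 0; 0 0.15 0 0 0; 0 0 0 0 0"}}

```text
clock: 10.72
tool_pos: [0.5747, 0.1212, 0.0102]
tool_rot: [0.991, -0.135, 0.0, 0.0]
force: [0.1, 0.5, -0.4]
width: 0.504
```

```bash
python3 - <<'E'
from st import *
s=st()
w=snapshot("scene");cv2.imwrite("pics/s5.png",cv2.resize(w["img"][190:410,220:460,::-1],None,fx=2.7,fy=2.7,interpolation=cv2.INTER_CUBIC))
E
```

```text
t 10.72 bed mm [-24.9 -10.2   0.2] yaw -15.47 z [ 0. -0. -1.] F [ 0.06  0.47 -0.39] w 0.504
```

View pics/s5.png

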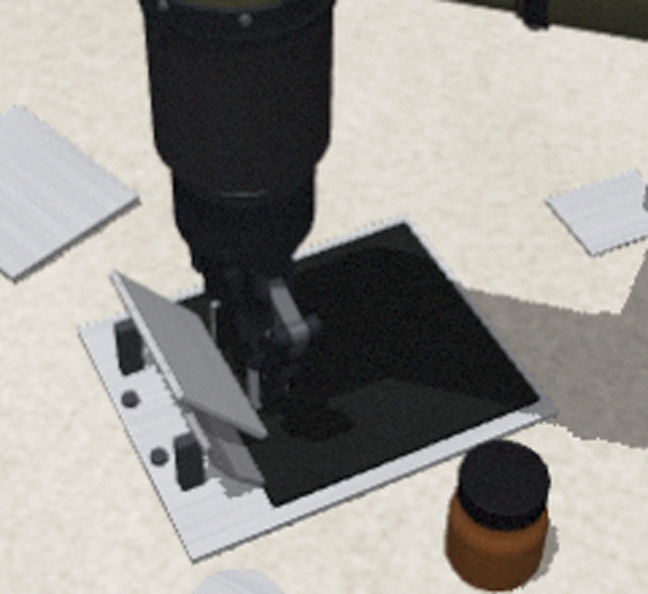

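Call:
{"op": "arm_command", "data": {"rows": "0 0.1 0 0 0; 0 0.1 0 0 0; 0 0.08 0 0 0; 0 0 0 0 0"}}

```text
clock: 11.28
tool_pos: [0.5813, 0.1193, 0.0101]
tool_rot: [0.991, -0.135, 0.0, 0.0]
force: [-0.2, 0.1, 0.4]
width: 0.502
```

```bash
python3 - <<'E'
from st import *
s=st()
w=snapshot("scene");cv2.imwrite("pics/s6.png",cv2.resize(w["img"][260:400,240:380,::-1],None,fx=4.2,fy=4.2,interpolation=cv2.INTER_CUBIC))
p=lambda X:((proj(w,bw(X))-[240,260]+.5)*4.2-.5).round(0).tolist()
# predicted plate leaning 58.2 with bottom corner at x0, y centre yc
for x0 in(-6,-3,0):
  for yc in (-12,):
    th=np.arctan2(50,31-x0);u=np.array([np.cos(th),np.sin(th)]);n=np.array([-u[1],u[0]])
    q=[(x0+a*u[0]+t*n[0],yc+y,a*u[1]+t*n[1]) for a,t,y in((0,0,50),(0,7,50),(80,7,50),(80,7,-50),(0,7,-50))]
    print(x0,p(q))
print(p([(0,65,0),(2,80,0),(31,65,50),(31,-65,50)]))
w=snapshot("wrist");cv2.imwrite("pics/w6.png",w["img"][:,:,::-1])
E
```

```text
t 11.28 bed mm [-18.1 -10.2   0.1] yaw -15.46 z [ 0. -0. -1.] F [-0.25  0.15  0.43] w 0.502
-6 [[315.0, 395.0], [329.0, 383.0], [198.0, 316.0], [91.0, 121.0], [219.0, 196.0]]
-3 [[307.0, 398.0], [322.0, 386.0], [198.0, 313.0], [90.0, 118.0], [212.0, 198.0]]
0 [[300.0, 401.0], [314.0, 389.0], [197.0, 310.0], [90.0, 115.0], [205.0, 201.0]]
[[332.0, 457.0], [345.0, 492.0], [246.0, 403.0], [105.0, 146.0]]
```

View pics/s6.png

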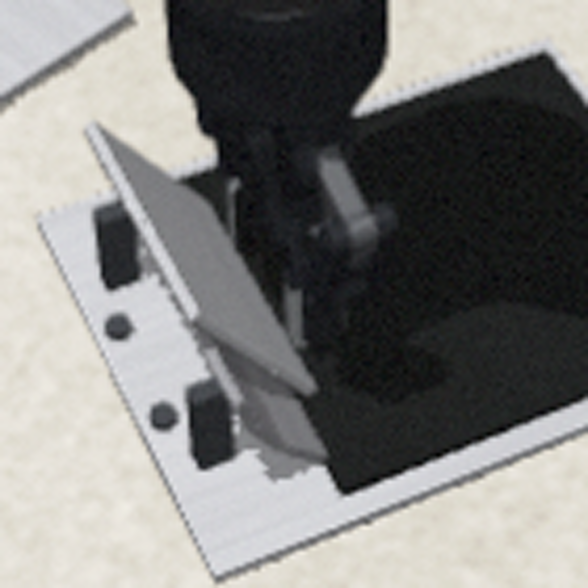

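View pics/w6.png

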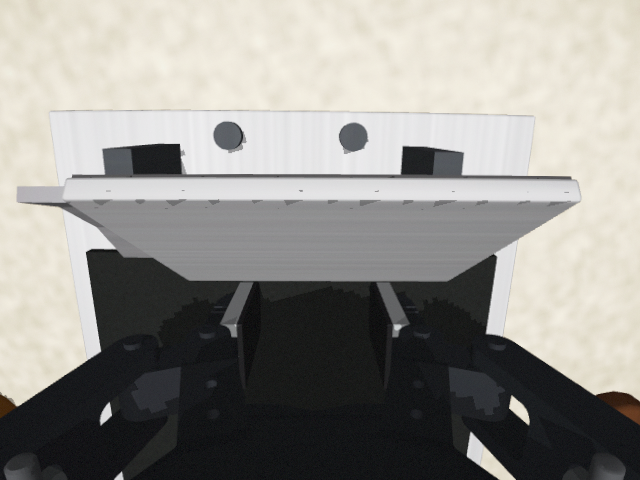

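Call:
{"op": "arm_command", "data": {"rows": "0 0.05 0 0 0; 0 0 0 0 0; 0 -0.1 0 0 0; 0 -0.2 0 0 0; 0 -0.5 0 0 0; 0 -0.8 0 0 0; 0 0 0 -0.5 0; 0 0 0 -1 0; 0 0 0 -1 0; 0 0 0 0 0"}}

```text
clock: 12.62
tool_pos: [0.5455, 0.1304, 0.0761]
tool_rot: [0.991, -0.134, 0.003, -0.001]
force: [0.7, 0.1, 0.0]
width: 0.504
```

```bash
python3 - <<'E'
from st import *
s=st()
w=snapshot("scene");cv2.imwrite("pics/s7.png",cv2.resize(w["img"][260:400,240:380,::-1],None,fx=4.2,fy=4.2,interpolation=cv2.INTER_CUBIC))
E
```

```text
t 12.62 bed mm [-55.6  -9.3  66.1] yaw -15.44 z [ 0.005  0.002 -1.   ] F [0.74 0.12 0.03] w 0.504
```

View pics/s7.png

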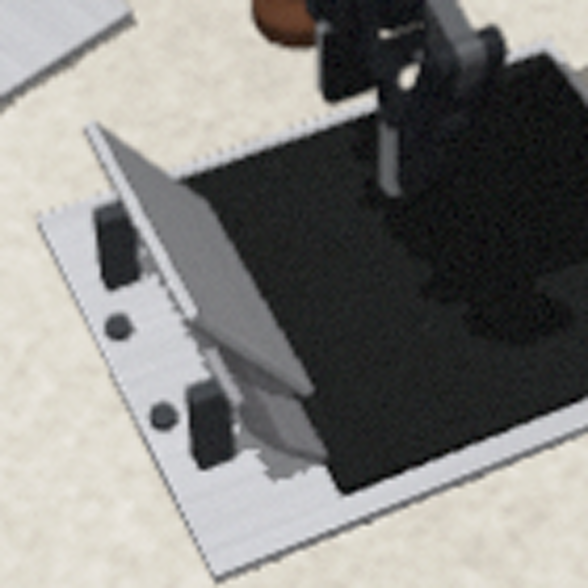

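Call:
{"op": "arm_command", "data": {"rows": "0 0 0 -1 0; 0 0 0 -1 0; 0 0 0 -0.6 0; 0 0.6 0.1 0 0; 0 0.9 0 0 0; 0 0.9 0 0 0; 0 0.9 0 0 0; 0 0.9 0 0 0; 0 0.9 0 0 0; 0 0 0 0 0"}}

```text
clock: 13.92
tool_pos: [0.6665, 0.0921, 0.1345]
tool_rot: [0.991, -0.135, -0.002, 0.001]
force: [-0.5, -0.1, -0.6]
width: 0.499
```

Call:
{"op": "arm_command", "data": {"rows": "0 0 0 0 0; 0 0 0 0 0"}}

```text
clock: 14.18
tool_pos: [0.6656, 0.0934, 0.1373]
tool_rot: [0.991, -0.134, -0.0, 0.0]
force: [-0.2, -0.7, 0.1]
width: 0.497
```

```bash
python3 - <<'E'
from st import *
s=st()
w=snapshot("scene");cv2.imwrite("pics/s8.png",cv2.resize(w["img"][200:400,220:420,::-1],None,fx=3,fy=3,interpolation=cv2.INTER_CUBIC))
w=snapshot("wrist");cv2.imwrite("pics/w8.png",w["img"][:,:,::-1])
E
```

```text
t 14.18 bed mm [ 70.1 -12.2 127.3] yaw -15.44 z [-0. -0. -1.] F [-0.25 -0.71  0.09] w 0.497
```

View pics/s8.png

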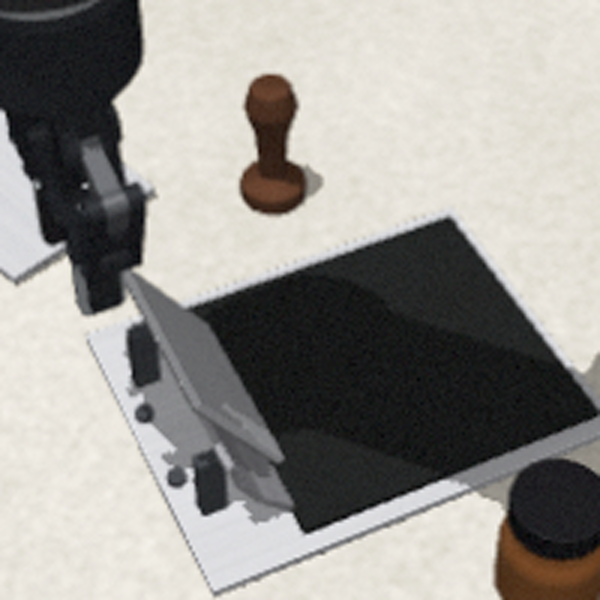

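Plate still leaning; fingers behind and above it. Descend 70 mm, then push back slowly.

Call:
{"op": "arm_command", "data": {"rows": "0 0 0 0.8 0; 0 0 0 0.8 0; 0 0 0 0.7 0; 0 0 0 0.5 0; 0 0 0 0 0; 0 0 0 0 0"}}

```text
clock: 15.02
tool_pos: [0.6664, 0.0934, 0.0684]
tool_rot: [0.991, -0.134, 0.001, -0.0]
force: [0.8, -0.6, -0.4]
width: 0.503
```

```bash
python3 - <<'E'
from st import *
s=st()
w=snapshot("scene");cv2.imwrite("pics/s9.png",cv2.resize(w["img"][200:400,220:420,::-1],None,fx=3,fy=3,interpolation=cv2.INTER_CUBIC))
E
```

```text
t 15.03 bed mm [ 70.9 -12.   58.4] yaw -15.45 z [ 0.001 -0.    -1.   ] F [ 0.82 -0.64 -0.44] w 0.503
```

View pics/s9.png

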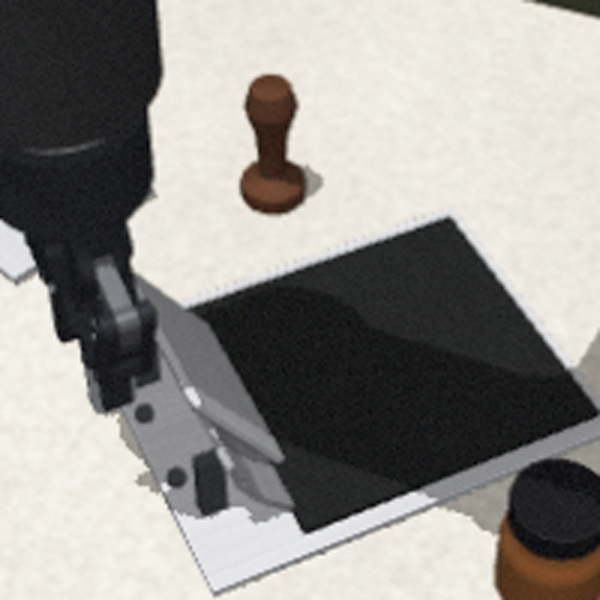

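Call:
{"op": "arm_command", "data": {"rows": "0 -0.2 0 0 0; 0 -0.2 0 0 0; 0 -0.15 0 0 0; 0 -0.12 0 0 0; 0 -0.12 0 0 0; 0 -0.12 0 0 0; 0 -0.12 0 0 0; 0 -0.12 0 0 0; 0 0 0 0 0"}}

```text
clock: 16.2
tool_pos: [0.638, 0.1011, 0.0675]
tool_rot: [0.991, -0.134, -0.0, 0.0]
force: [0.4, 0.6, 0.2]
width: 0.499
```

```bash
python3 - <<'E'
from st import *
s=st()
w=snapshot("scene");cv2.imwrite("pics/s10.png",cv2.resize(w["img"][200:400,220:420,::-1],None,fx=3,fy=3,interpolation=cv2.INTER_CUBIC))
E
```

```text
t 16.2 bed mm [ 41.4 -12.3  57.5] yaw -15.45 z [-0. -0. -1.] F [0.39 0.58 0.19] w 0.499
```

View pics/s10.png

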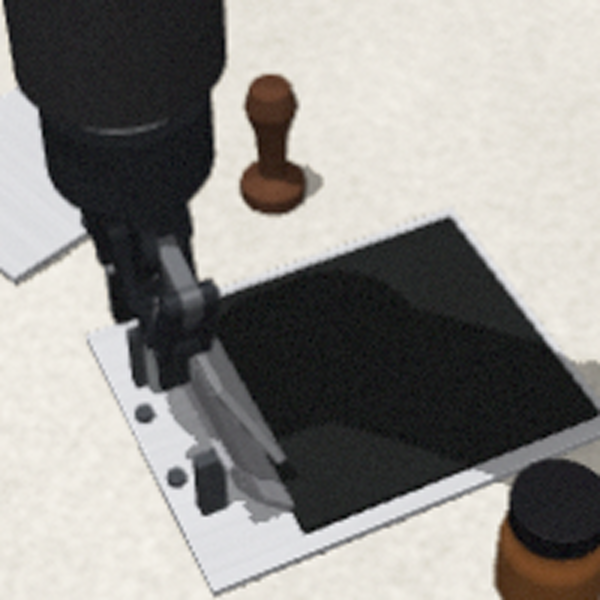

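Call:
{"op": "arm_command", "data": {"rows": "0 -0.12 0 0 0; 0 -0.12 0 0 0; 0 -0.12 0 0 0; 0 -0.12 0 0 0; 0 -0.12 0 0 0; 0 -0.12 0 0 0; 0 0 0 0 0"}}

```text
clock: 17.12
tool_pos: [0.6207, 0.1059, 0.0676]
tool_rot: [0.991, -0.134, 0.0, 0.0]
force: [-0.1, -0.2, -0.5]
width: 0.502
```

```bash
python3 - <<'E'
from st import *
s=st()
w=snapshot("scene");cv2.imwrite("pics/s11.png",cv2.resize(w["img"][200:400,220:420,::-1],None,fx=3,fy=3,interpolation=cv2.INTER_CUBIC))
E
```

```text
t 17.12 bed mm [ 23.5 -12.4  57.6] yaw -15.45 z [ 0. -0. -1.] F [-0.11 -0.18 -0.5 ] w 0.502
```

View pics/s11.png

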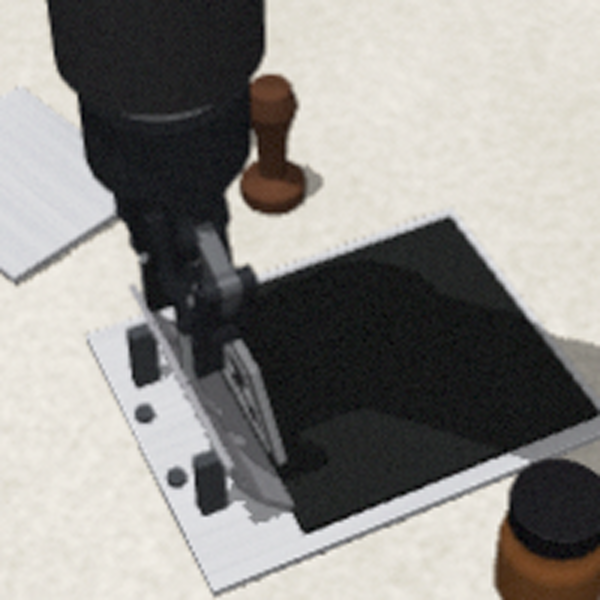

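Call:
{"op": "arm_command", "data": {"rows": "0 -0.1 0 0 0; 0 -0.1 0 0 0; 0 -0.1 0 0 0; 0 -0.1 0 0 0; 0 -0.1 0 0 0; 0 -0.1 0 0 0; 0 -0.1 0 0 0; 0 0 0 0 0; 0 0 0 0 0"}}

```text
clock: 18.3
tool_pos: [0.6041, 0.1105, 0.0676]
tool_rot: [0.991, -0.134, 0.0, 0.0]
force: [0.8, -0.2, -0.4]
width: 0.501
```

```bash
python3 - <<'E'
from st import *
s=st()
w=snapshot("scene");cv2.imwrite("pics/s12.png",cv2.resize(w["img"][200:400,220:420,::-1],None,fx=3,fy=3,interpolation=cv2.INTER_CUBIC))
E
```

```text
t 18.3 bed mm [  6.2 -12.5  57.6] yaw -15.46 z [ 0. -0. -1.] F [ 0.78 -0.17 -0.4 ] w 0.501
```

View pics/s12.png

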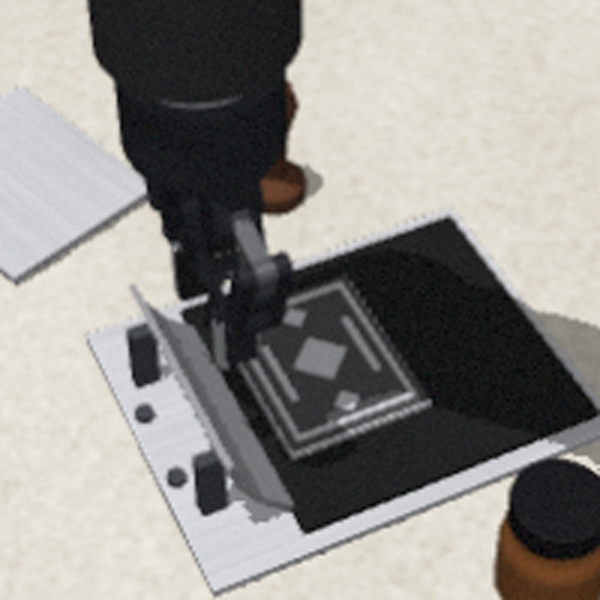

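Call:
{"op": "arm_command", "data": {"rows": "0 0 0 -0.5 0; 0 0 0 -1 0; 0 0 0 -1 0; 0 0 0 -1 0; 0 0 0 -1 0; 0 0 0 -1 0; 0 -0.5 0 -1 0; 0 -1 0 0 0; 0 -1 0 0 0; 0 -1 0 0 0"}}

```text
clock: 19.6
tool_pos: [0.5191, 0.1339, 0.2312]
tool_rot: [0.991, -0.135, 0.001, -0.0]
force: [0.2, 0.3, 1.1]
width: 0.497
```

Call:
{"op": "arm_command", "data": {"rows": "0 -1 0 0 0; 0 -1 0 0 0; 0 -1 0 0 0; 0 -1 0 0 0; 0 -1 0 0 0; 0 0 0 0 0; 0 0 0 0 0; 0 0 0 0 0"}}

```text
clock: 20.6
tool_pos: [0.3996, 0.1669, 0.2301]
tool_rot: [0.991, -0.135, -0.0, 0.0]
force: [0.4, -0.1, -0.4]
width: 0.499
```

```bash
python3 - <<'E'
from st import *
s=st()
d={n:snapshot(n) for n in("scene","top","wrist")}
pickle.dump(d,open("d1.pkl","wb"))
cv2.imwrite("pics/s13.png",cv2.resize(d["scene"]["img"][215:460,235:440,::-1],None,fx=2.4,fy=2.4,interpolation=cv2.INTER_CUBIC))
cv2.imwrite("pics/t13.png",cv2.resize(d["top"]["img"][100:305,150:365,::-1],None,fx=2.9,fy=2.9,interpolation=cv2.INTER_CUBIC))
cv2.imwrite("pics/w13.png",d["wrist"]["img"][:,:,::-1])
E
```

```text
t 20.6 bed mm [-205.9  -13.9  220.1] yaw -15.5 z [-0. -0. -1.] F [ 0.45 -0.05 -0.44] w 0.499
```

View pics/s13.png

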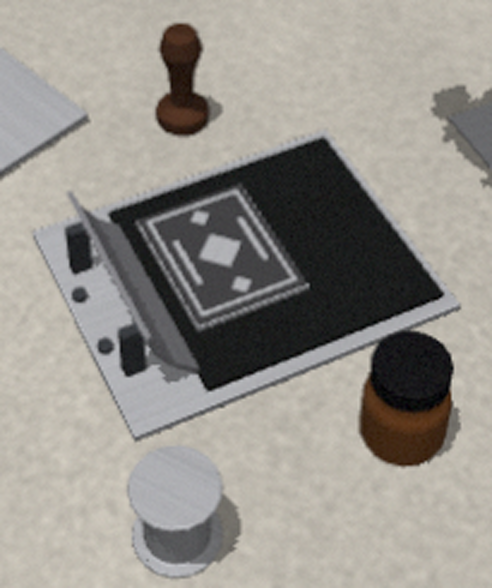

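View pics/t13.png

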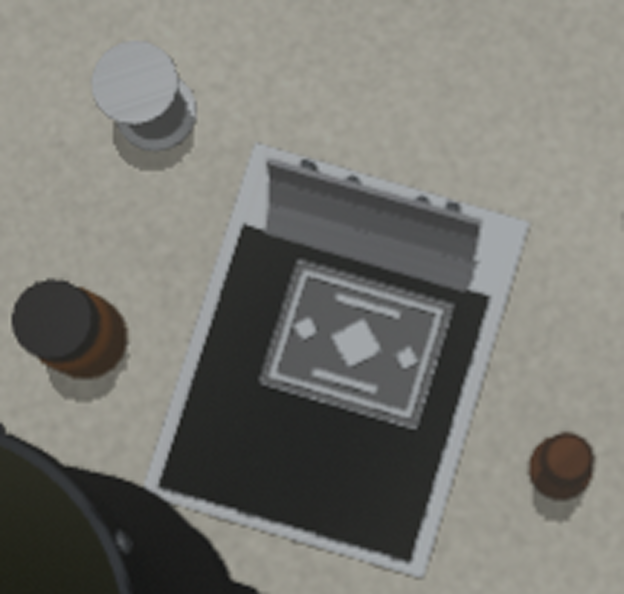

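View pics/w13.png

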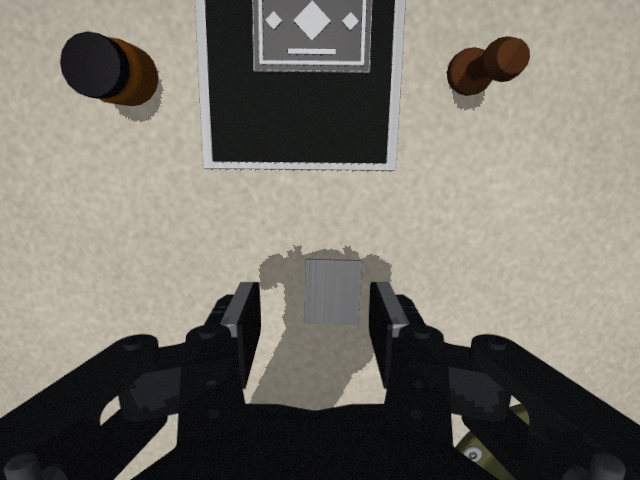

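```bash
python3 - <<'E'
from h import *
d=pickle.load(open("d1.pkl","rb"));T,S=d["top"],d["scene"]
ut=lambda p,s,o:(np.array(p,float)+.5)/s-.5+np.array(o)
b=np.array([.6015,.1242]);c,n=np.cos(-.276),np.sin(-.276)
for C,p in((T,ut([(297,260),(452,303),(261,382),(417,428)],2.9,(150,100))),(S,ut([(200,328),(136,219),(309,287),(241,185)],2.4,(235,215)))):
    w=back(C,p,.017);v=w[:,:2]-b
    q=np.c_[c*v[:,0]+n*v[:,1],-n*v[:,0]+c*v[:,1]]*1e3;print(q.round(1).tolist(),np.linalg.norm(q[0]-q[2]),np.linalg.norm(q[1]-q[3]))
a=pickle.load(open("d0.pkl","rb"))["scene"]["img"].astype(int);e=S["img"].astype(int)
f=np.abs(a-e).max(2)
print([int((f[y0:y1,x0:x1]>60).sum()) for x0,x1,y0,y1 in((285,330,400,455),(385,428,350,410),(298,325,222,272))])
E
```

```text
[[-11.6, 39.5], [-10.8, -59.1], [-89.6, 38.3], [-90.1, -60.4]] 78.03964223754373 79.3141107614358
[[-10.5, 41.1], [-10.5, -60.3], [-87.8, 42.4], [-88.7, -57.1]] 77.34138267195719 78.31061638507484
[0, 0, 0]
```

Both cameras put the plate flat at 17 mm top height, about 10 mm clear of the foot line. The bystanders' image patches are unchanged.

```bash
python3 -c "
from station import ctrl
print(ctrl.close_job())"
```

```text
the job is handed in; nothing more can be done
None
```

The plate now lies flat on the mat with its engraved face up, and I handed the job in at about 21 s.

- **Push up:** With the gripper half open and the fingertips about 1.5 mm above the mat, I pushed the trailing edge until the plate leaned on the fence. It stood by itself when I let go. The plate was never gripped or lifted.
- **Push over:** I went over the top, lowered the fingers behind the plate's upper edge and pushed it back until it fell onto the open mat. I then moved the arm away.
- **Final position:** Both cameras agree with a flat plate. It lies about 10 to 90 mm in front of the fence's foot line, from about y = −60 to +41 mm. The edges measured 77–79 mm against the true 80 mm, which is within the pixel error.
- **Bystanders:** The spool, jar and hand stamp show no change between the first and last scene pictures.
- **Forces:** The largest force I saw was about 21 N, when I felt for the mat height with the fingertips. Apart from a brief reading of about 7 N as the plate met the fence, it was near zero while pushing. I only read forces at the end of each move.
- **Disagreement:** The wrist camera placed the bed about 3 mm further along its y than the top camera did. This did not affect the result.

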